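# Lock the desk lamp in its socket with a ball-lock pin

## Task

Slide the LED lamp's foot bar into its desk socket, up against the sprung rubber buffer inside, so that its cross hole lines up with the socket's but for the last few millimetres; the height of the hole is set differently each time, so feel for it. Pick up the ball-lock pin with its red button pressed in, slide it gently through the holes from the near side, its tapered nose drawing the bar into line, until its shoulder is fully home, let go so that the balls lock, then tug it back by its black flange with a light pull, button untouched, to prove that it holds, and leave it there. Never force or jam the pin, and leave everything else on the desk where it is.

Things in the scene. Friction and masses are not known exactly. Their poses are not given: they have to be found in the camera images.
- socket: Dark steel foot bolted to the desk, 60 x 190 x 8 mm, with an upright; clamped to it a square sleeve. Origin on the desk under the sleeve's middle; x along the sleeve's cross hole, near to far side; y along the sleeve to the lamp. Sleeve x -23 to 23 mm, y -60 to 60, walls 6 mm. The brass-rimmed cross hole (15.5 mm, at y 0, level, through both walls) is 36 to 56 mm above the desk.
- sleeve_mid (a point): Point of the foot's frame at the middle of the sleeve as nominally set, 46 mm above the desk; axes as the socket's. The sleeve and the bar in it are clamped in a slot up to 10 mm higher or lower than this, a different amount each time that no pose here shows (it does not change during the job): find the true height by sight or by feel with the pin's tapered nose.
- lamp_bar (a joint): How far (m) the lamp's foot bar is drawn out (+y) from the sprung buffer in the sleeve's closed end; 0 = touching it (travel to 0.13). The bar's cross hole is at socket y = 3 mm + this value. Slides with 1.5 N friction. At 0 the hole is 3 mm too far out; the buffer yields (1.5 N at first, 4.5 N in line), but springs back if let go: the pin's tapered nose can wedge the bar into line.
- bar_grip (a point): Fixed point of the socket's frame, 110 mm out along y on the nominal bar axis (46 mm up). The bar is aluminium, 32 x 32 mm, its middle at the cross hole's height, and ends 240 mm beyond its own hole; the black lamp post (20 mm, leaning away, 0.31 m high, saddle 46 mm long) stands on it 215 mm beyond that hole. Grip the bare bar from above across its width.
- pin: Ball-lock pin, steel, 160 g, lying on the desk on its flange and nose, nose down by 0.17 rad. x along the pin to the nose; origin on the axis at the shoulder face that rests on the sleeve when home. Along x in mm: neck 14 thick -32 to -4, shoulder collar 24 wide -4 to 0, shank 14 thick 0 to 56, nose tapering to 7 wide at 68.
- pin_flange (a point): Centre of the nose-side face of the pin's black flange (44 x 44 x 6 mm), 32 mm behind the shoulder; axes as the pin's. The red button is behind the flange. One finger behind the button and one on this face, above the neck (tips at least 8 mm above the axis), press the button and hold the pin: 18 mm across free, 12 mm pressed.
- pin_balls (a point): On the pin's axis between its two brass locking balls, 51 mm ahead of the shoulder; axes as the pin's. The balls stand out on both y sides to 20 mm across (x -2.5 to 2.5 mm from here), too wide for the hole; they sink in only while the button is pressed. With the shoulder home they are 2.5 mm beyond the far face: a locked pin has 2.5 mm of end play.
- pin_button (a joint): How far (m) the pin's red button (32 x 32 mm, standing 12 mm off the flange when free, 6 mm pressed) is pressed in: 0 = out, balls out; 0.006 = fully pressed, balls in. Spring: 3.2 N to start, 8 N fully pressed; it springs back when let go, if the balls are free to come out.
- mug: Blue mug, 82 mm wide, 95 mm high; bystander. Origin at the centre of its underside.
- stapler: Red and black stapler, 140 x 36 x 42 mm; bystander. Origin at the centre of its underside.
- tape_dispenser: Black tape dispenser, 140 x 60 x 80 mm; bystander. Origin at the centre of its underside.
- notebook: Blue notebook, 150 x 210 x 21 mm; bystander. Origin at the centre of its underside.
- phone: Black phone, 148 x 72 x 8 mm; bystander. Origin at the centre of its underside.
- eagle: Brown, white-headed eagle figurine on a round wooden base 90 mm wide, wings spread 240 mm, 160 mm high; bystander. Origin at the centre of its underside.
Not all that is in view belongs to the job. Several things look just like the pin: the one meant starts farthest to the robot's right.

How it is judged (in metres and radians):
On the way, in this order (a step that is already met when the one before it is completed fails the run):
1. the bar is pushed in against the buffer (within 1.8 mm) (value of joint lamp_bar below 0.0018 m), for 0.2 s.
2. the pin is through the holes, shoulder home, the button still pressed (x of pin in the frame of socket between -0.0252 and -0.021 m and y of pin in the frame of socket between -0.003 and 0.003 m and z of pin in the frame of socket between 0.033 and 0.059 m and angle between the x axis of pin and the x axis of socket, either way round below 0.09 rad and value of joint pin_button above 0.0045 m), for 0.1 s.
3. let go: the button has sprung out, the balls are locked behind the far side and the fingers do not touch the pin (x of pin in the frame of socket between -0.027 and -0.021 m and y of pin in the frame of socket between -0.003 and 0.003 m and z of pin in the frame of socket between 0.033 and 0.059 m and angle between the x axis of pin and the x axis of socket, either way round below 0.09 rad and value of joint pin_button below 0.0012 m and contact force between the fingers and pin below 0.3 N), for 0.15 s.
4. tugged back by the flange with at least 3 N, the button untouched (out), and the balls bear on the socket's far side (contact force between the fingers and pin above 3 N and value of joint pin_button below 0.0012 m and x of pin in the frame of socket between -0.0275 and -0.0245 m), for 0.1 s.
At the end, for the whole second after the job is handed in: The pin rests in the aligned holes from the near side, its shoulder within 4.5 mm of the socket's face (its 2.5 mm end play included), in line with the cross hole, its button out (within 1.2 mm) so that the balls are locked, the bar against the buffer (within 1.8 mm), and the pin at rest (x of pin in the frame of socket between -0.0275 and -0.021 m and y of pin in the frame of socket between -0.003 and 0.003 m and z of pin in the frame of socket between 0.033 and 0.059 m and angle between the x axis of pin and the x axis of socket, either way round below 0.09 rad and value of joint pin_button below 0.0012 m and value of joint lamp_bar below 0.0018 m and linear speed of pin below 0.01 m/s); the robot touches nothing.
It fails at once if the pin is pressed on the socket or the bar with more than 25 N (contact force between pin and socket above 25 N).
It fails at once if a bystander is moved by more than 15 mm (distance of any of mug, stapler, tape_dispenser, notebook, phone, eagle from where it was at the start of the episode above 0.015 m).
It also fails if it takes over 72 s, if anything falls off the work surface, if the arm or the gripper's body presses on something with over 40 N, if the wrist force passes 120 N, or if a joint passes its speed limit or range.

## Robot

A 6-joint arm with a two-finger parallel gripper is mounted at the origin on the work surface. World frame = base frame: x ahead of the robot, y to its left, z up, the work surface at z = 0. Lengths are in m, angles in degrees, forces in N, time in s.
With the tool pointing down it reaches from about 0.4 to 0.825 m from the base axis. Payload 7 kg.
Tool frame: the origin (TCP) lies midway between the tips of the shut fingers; the grasp point (between the pads) lies r.grip_depth behind it (r.grip_depth is the distance from the TCP to the grasp point, in m); z points along the fingers, y is the line along which they close (so a half turn about z gives the same grasp; the last joint's range is limited). The gripper opens to 88 mm and grips with 3 to 60 N. Pads are 19 mm wide; open, the fingers measure 130 mm over their backs; the gripper's body (78 mm by 193 mm) begins 47 mm behind the grasp point.
Start: joints at [-50.816, 20.546, 0.682, 0, -70.136, -16.507], TCP at [0.26, -0.623, 0.227] pointing down, gripper open.
Joint ranges: [-176.03, 176.03], [-82.01, 121.73], [-58.28, 71.71], [-173.87, 95.51], [-174.79, -0.11], [-173.66, 173.66]. Speed limits (degrees/s): [136.94, 136.94, 172.46, 180, 180, 180].

## Interface

Orientations are given as [roll, pitch, yaw] about the fixed x, y, z axes, in that order (R = Rz(yaw) Ry(pitch) Rx(roll)).
In Python, from plant import r gives the robot as it stands.
- The arm moves only by the shell command python3 -m pendant 'ROWS' [OPENING] [FORCE]. ROWS is a JSON list of rows, 1 to 12 of them, each of 6 numbers: dx, dy, dz in m, then a rotation vector rx, ry, rz in degrees; each row is the pose to reach, as a shift and turn from the pose commanded when the command began, along the tool's axes at that moment; what a row does not reach only later rows make up. A row lasts 1/12 s, in which the tool goes at most 0.0417 m and 7.16 degrees, less where a joint would pass 70% of its speed; a pose out of reach is approached as far as the arm can. OPENING is the finger opening in m, set as the command begins (- or left out keeps the last). The fingers move at their own pace and stop on an object; FORCE is the grip in N (left out, the last holds). Time passes only in rows, so rows that do not move let the fingers close. It prints the time, the measured TCP pose, the force, the opening and the grip force at its end.
- r.get_state(): the state, without advancing time (a new reading comes with each control period).
- r.capture(name): name is "scene" or "top"; returns a dict with "frame" (480x640x3 uint8, red, green, blue), "z_map" (480x640 float32, m along the optical axis (not along the pixel's ray), 0 where there is no reading), "fx", "fy", "cx", "cy" (pixels), "cam_to_world" (4x4, takes a point from camera to world coordinates). Camera axes: x right, y down, z forward; pixel columns grow to the right and rows downward; lengths in m; the calibration is good to about 2 mm. A picture is of the moment at which its call begins.
- r.close_job(): hands the job in; it is judged then, once.
The state is a dict: "time_s": time; "joints": joint angles; "qd": joint speeds; "joint_torque": joint torques, N m; "tcp_pos": TCP position; "eef_rot": TCP orientation; "contact_force": force on the tool from outside, world axes, zero at the start; "moment": the same for the moment, N m; "gripper_width": finger opening in m; "gripper_force": force on a finger pad.
Only numpy, scipy, OpenCV 4.12 (cv2) and the standard library are available. Lean on these libraries where they do the work, as an engineer would, in place of code of your own. Each camera call takes 0.05 s, during which the arm holds its last target. There are 200 camera calls.

## Working session

There is one attempt and no reset: what is moved stays moved. The work goes in short steps, Python scripts to look and compute and a shell command to move; the robot and the scene stay as the last step left them, time stands still between calls to the robot, and variables do not carry over. Pictures are saved under pics/ and viewed, at most 10 in all, crops included, and the job is handed in when it is done.

```bash
ls; mkdir -p pics; python3 - <<'E'
from plant import r
import cv2,numpy as np
for n in ("scene","top"):
    c=r.capture(n); cv2.imwrite(f"pics/{n}0.png",c["frame"][...,::-1]); np.savez(f"{n}0.npz",**c)
    print(n,c["fx"],c["cx"],c["cy"],np.round(c["cam_to_world"],3).tolist())
print(r.get_state(),r.grip_depth)
E
```

```text
pics
scene 600.1445444805968 316.9672291013765 242.7290129833496 [[-0.764, 0.459, -0.453, 1.11], [0.645, 0.538, -0.543, 0.664], [-0.006, -0.707, -0.707, 0.931], [0.0, 0.0, 0.0, 1.0]]
top 575.2555141042797 320.39749579693 245.64427461427226 [[-0.002, -0.995, 0.103, 0.451], [-1.0, 0.002, -0.004, 0.022], [0.004, -0.103, -0.995, 1.373], [0.0, 0.0, 0.0, 1.0]]
{'time_s': 0.1, 'joints': array([-5.08162982e+01,  2.05893060e+01,  6.40860781e-01, -1.53370380e-02,
       -7.01342265e+01, -1.65063436e+01]), 'qd': array([ 0.01040033, -0.14402759,  0.03417894,  0.10515485, -0.08937747,
       -0.03327037]), 'joint_torque': array([-1.30785924e-03, -5.84163344e+01,  2.93750417e+01,  7.01565877e+00,
        1.01567965e-02, -6.07042148e-05]), 'tcp_pos': array([ 0.26004869, -0.62245863,  0.22571558]), 'eef_rot': array([ 1.79916639e+02, -9.66631078e-03, -1.57327857e+02]), 'contact_force': array([1.0855184 , 0.74437508, 0.15277667]), 'moment': array([ 0.02040815, -0.02448514, -0.023025  ]), 'gripper_force': 0.0, 'gripper_width': 0.08760855949746298} 0.0188
```

View pics/scene0.png

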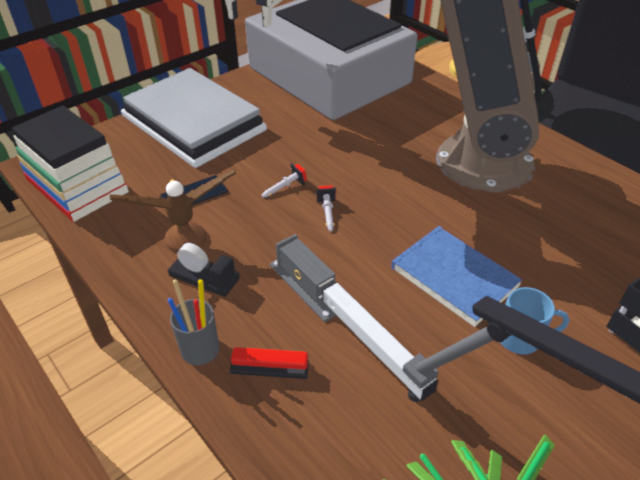

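View pics/top0.png

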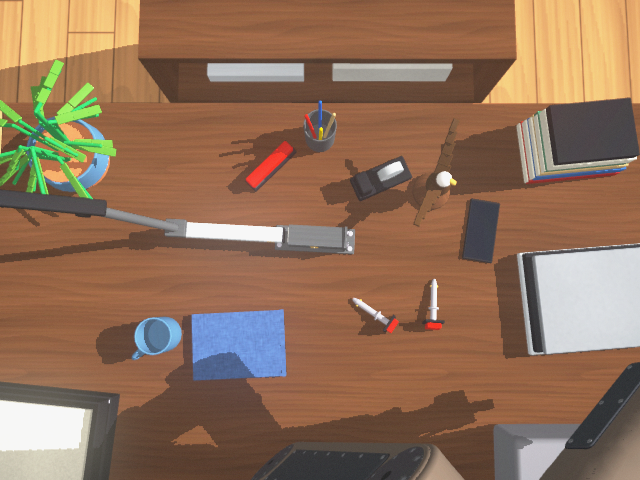

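The top view shows the target pin at columns 425–443, rows 280–330, with its nose toward +x. The sleeve is at columns 283–355, rows 225–255, the bar runs left to about 165, and the decoy pin is at (375,315). In the scene view, the brass rim of the far hole is at about (298,273).

```bash
cat > h.py <<'E'
import numpy as np,cv2
def cloud(f):
    c=np.load(f) if isinstance(f,str) else f; z=c["z_map"]; v,u=np.mgrid[:480,:640]
    p=np.stack([(u-c["cx"])/c["fx"]*z,(v-c["cy"])/c["fy"]*z,z],-1)@c["cam_to_world"][:3,:3].T+c["cam_to_world"][:3,3]
    return c["frame"].astype(int),p,z>0
def line(xy):
    m=xy.mean(0); return m,np.linalg.svd(xy-m,full_matrices=False)[2][0]
E
python3 - <<'E'
from h import *
np.set_printoptions(precision=4,suppress=True)
for n in ("top","scene"):
    f,p,ok=cloud(n+"0.npz")
    X,Y,Z=p[...,0],p[...,1],p[...,2]
    desk=ok&(abs(Z)<.01); print(n,"desk z",np.median(Z[desk]))
    np.save(n+"p.npy",p)
f,p,ok=cloud("top0.npz")
print("sleeve px",p[237,320],p[237,300],p[237,345],"bar",p[233,220],p[233,260])
def rect(m,name):
    m=m.astype(np.uint8); k,l,s,_=cv2.connectedComponentsWithStats(m); i=1+np.argmax(s[1:,4]); q=p[l==i]
    r=cv2.minAreaRect(q[:,:2].astype(np.float32)); print(name,s[i],r,"z",np.percentile(q[:,2],[5,50,95])); return q
roi=np.zeros((480,640),bool); roi[215:260,275:360]=1
zs=p[237,310,2]
rect(roi&ok&(abs(p[...,2]-zs)<.004),"sleeve")
roi=np.zeros((480,640),bool); roi[215:260,160:282]=1
rect(roi&ok&(abs(p[...,2]-p[233,240,2])<.004),"bar")
roi=np.zeros((480,640),bool); roi[270:340,415:450]=1
rect(roi&ok&(p[...,2]>.006),"pin all")
print(p[278:332:2,433]); print(f[278:332:2,433].tolist())
roi[:]=0; roi[225:255,340:360]=1
rect(roi&ok&(p[...,2]<.02)&(p[...,2]>.004),"foot end")
# scene view: cloud in box near target pin and sleeve
fs,ps,oks=cloud("scene0.npz")
for nm,m in (("pin",roi),):pass
s=np.zeros((480,640),bool); s[160:205,255:310]=1
q=ps[s&oks&(ps[...,2]>.006)]; print("scene pin",cv2.minAreaRect(q[:,:2].astype(np.float32)),q[:,2].max())
print("scene sleeve top px",ps[262,305],ps[275,298],"bar top",ps[320,360])
# top-view pin pixels and eagle
e=ok&(p[...,2]>.09)&(abs(p[...,1]+.2)<.15)&(abs(p[...,0]-.6)<.2)
print("eagle >.09 extents",p[e].min(0),p[e].max(0))
h,w=3,4
c=np.hstack([cv2.resize(fs[155:215,250:350].astype(np.uint8),(400,240)),cv2.resize(fs[230:320,265:345].astype(np.uint8),(400,240*0+450))[:240]])
c2=cv2.resize(fs[232:322,262:352].astype(np.uint8),(400,400),interpolation=3); c1=cv2.resize(f[265:340,350:450].astype(np.uint8),(400,300),interpolation=3)
o=np.zeros((400,800,3),np.uint8); o[:300,:400]=c1;o[:,400:]=c2
cv2.imwrite("pics/crop1.png",o[...,::-1])
E
```

```text
top desk z -0.0008122357097386512
scene desk z 0.0013178196936385889
sleeve px [0.6046 0.0176 0.0774] [0.6054 0.0631 0.0718] [ 0.604  -0.0389  0.0825] bar [0.6157 0.2465 0.0649] [0.6151 0.1546 0.0684]
sleeve [288 224  32  22 255] ((0.6102905869483948, 0.055736884474754333), (0.07196393609046936, 0.04662172123789787), 86.93310546875) z [0.0684 0.0722 0.0736]
bar [186 223  96  19 678] ((0.6192688941955566, 0.21456751227378845), (0.21786071360111237, 0.03323465585708618), 86.72792053222656) z [0.0611 0.0646 0.0663]
pin all [422 279  23  51 435] ((0.4517252743244171, -0.254262238740921), (0.04498661309480667, 0.11824413388967514), 76.3992919921875) z [0.0093 0.0228 0.0436]
[[ 0.5149 -0.2524 -0.0009]
 [ 0.5098 -0.251   0.0057]
 [ 0.5048 -0.2497  0.0119]
 [ 0.5002 -0.2499  0.0101]
 [ 0.4953 -0.249   0.0139]
 [ 0.4906 -0.2486  0.0158]
 [ 0.4858 -0.2481  0.0178]
 [ 0.4812 -0.2483  0.016 ]
 [ 0.4765 -0.2479  0.0178]
 [ 0.4717 -0.2467  0.0231]
 [ 0.4671 -0.2479  0.0164]
 [ 0.4624 -0.247   0.0205]
 [ 0.4578 -0.248   0.0151]
 [ 0.4531 -0.2463  0.0229]
 [ 0.4484 -0.2462  0.0229]
 [ 0.4438 -0.2463
[... 525 characters left out ...]
5], [234, 230, 235], [221, 216, 223], [192, 184, 193], [237, 233, 239], [239, 235, 240], [238, 236, 240], [239, 238, 241], [240, 237, 241], [100, 94, 99], [100, 55, 53], [247, 52, 37], [247, 57, 41], [191, 48, 38], [160, 99, 68]]
foot end [340 229  15  25 183] ((0.6033191680908203, -0.04747569561004639), (0.03344206511974335, 0.058189209550619125), 88.60782623291016) z [0.0044 0.0078 0.0133]
scene pin ((0.4472196400165558, -0.2658485174179077), (0.17558616399765015, 0.12568987905979156), 53.92253494262695) 0.048823531666435716
scene sleeve top px [0.6149 0.0333 0.0781] [0.6279 0.0262 0.0437] bar top [0.6236 0.2001 0.0664]
eagle >.09 extents [ 0.6161 -0.2783  0.0904] [ 0.7998 -0.1791  0.1796]
```

View pics/crop1.png

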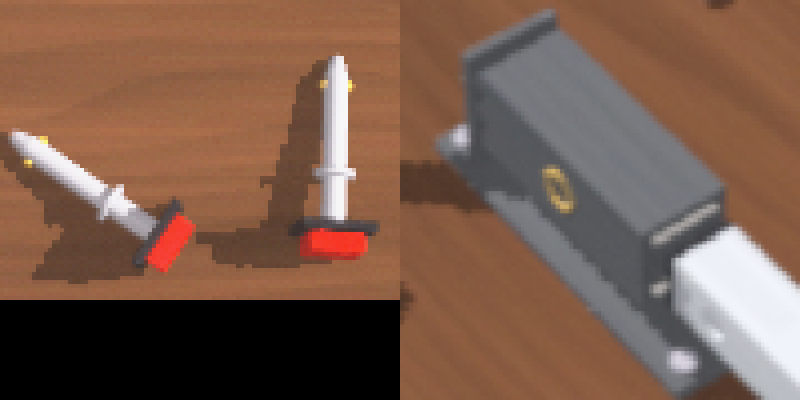

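The crop confirms the target pin. The brass far hole is at about scene px (297,274). The bar's own hole shows just outside the sleeve mouth at about scene px (332,307), so the bar is drawn out roughly 75 mm.

```bash
cat >> h.py <<'E'
def onplane(c,u,v,n,d):
    M=c["cam_to_world"]; r=np.stack([(np.asarray(u,float)-c["cx"])/c["fx"],(np.asarray(v,float)-c["cy"])/c["fy"],np.ones(np.shape(u))],-1)@M[:3,:3].T
    t=(d-M[:3,3]@n)/(r@n); return M[:3,3]+r*t[...,None]
EZ=np.array([0,0,1.])
E
python3 - <<'E'
from h import *
np.set_printoptions(precision=4,suppress=True)
T=np.load("top0.npz");S=np.load("scene0.npz")
f,p,ok=cloud("top0.npz"); fs,ps,oks=cloud("scene0.npz")
hsv=cv2.cvtColor(f.astype(np.uint8),cv2.COLOR_RGB2HSV); hs=cv2.cvtColor(fs.astype(np.uint8),cv2.COLOR_RGB2HSV)
def big(m,roi):
    a=np.zeros(m.shape,np.uint8); y0,y1,x0,x1=roi; a[y0:y1,x0:x1]=m[y0:y1,x0:x1]
    k,l,s,_=cv2.connectedComponentsWithStats(a); return l==1+np.argmax(s[1:,4])
# local heights: sleeve & bar top medians minus desk near
for nm,P,O,H,F,rs,rb,rd in (("top",p,ok,hsv,f,(228,245,292,340),(228,238,200,275),(262,290,200,340)),("scene",ps,oks,hs,fs,(250,285,285,325),(300,350,335,400),(300,340,260,300))):
    g=lambda r,m:np.median(P[r[0]:r[1],r[2]:r[3],2][(O&m)[r[0]:r[1],r[2]:r[3]]])
    white=(H[...,1]<40)&(H[...,2]>190); grey=(H[...,1]<60)&(H[...,2]<150)&(P[...,2]>.055)
    print(nm,"sleeve top",g(rs,grey),"bar top",g(rb,white&(P[...,2]>.05)),"desk",g(rd,abs(P[...,2])<.02))
white=(hsv[...,1]<40)&(hsv[...,2]>190)
b=big(white,(215,255,160,285)); v,u=np.nonzero(b)
q=onplane(T,u,v,EZ,.064).astype(np.float32); r=cv2.minAreaRect(q[:,:2]); print("bar rect z.064",r)
grey=(hsv[...,1]<70)&(hsv[...,2]<160)&(p[...,2]>.05)
b=big(grey,(215,260,278,365)); v,u=np.nonzero(b); print("px",u.min(),u.max(),v.min(),v.max())
q=onplane(T,u,v,EZ,.071).astype(np.float32); print("sleeve rect z.071",cv2.minAreaRect(q[:,:2]))
# brass rims
for nm,F,c,r in (("scene",hs,S,(255,295,280,315)),("top",hsv,T,(238,252,300,330))):
    m=(F[...,0]>15)&(F[...,0]<32)&(F[...,1]>90)&(F[...,2]>90); a=np.zeros_like(m);a[r[0]:r[1],r[2]:r[3]]=m[r[0]:r[1],r[2]:r[3]]
    v,u=np.nonzero(a); print(nm,"brass",len(u),u.mean(),v.mean(),u.min(),u.max(),v.min(),v.max())
    for x in (.63,.634) if nm=="scene" else (.585,.58): print(x,onplane(c,u,v,np.array([1.,0,0]),x).mean(0), onplane(c,(u.min()+u.max())/2,(v.min()+v.max())/2,np.array([1.,0,0]),x))
print("barhole",onplane(S,332,307,np.array([1.,0,0]),.634))
# pin
sil=(hsv[...,1]<40)&(hsv[...,2]>150); b=big(sil,(272,330,415,450)); v,u=np.nonzero(b)
rows=[(vv,u[v==vv].mean(),np.sum(v==vv)) for vv in np.unique(v)]
print([(int(a),round(float(x),1),int(n)) for a,x,n in rows])
red=((hsv[...,0]<8)|(hsv[...,0]>172))&(hsv[...,1]>150)&(hsv[...,2]>90); b=big(red,(310,340,415,450)); v2,u2=np.nonzero(b)
print("red",u2.min(),u2.max(),v2.min(),v2.max(),np.percentile(p[b][:,2],[10,50,90]))
q=onplane(T,u2,v2,EZ,.038).astype(np.float32); print("red rect z.038",cv2.minAreaRect(q[:,:2]))
blk=(hsv[...,2]<95)&(p[...,2]>.03); b=big(blk,(310,335,415,450)); v3,u3=np.nonzero(b); print("blk",u3.min(),u3.max(),v3.min(),v3.max(),np.median(p[b][:,2]))
q=onplane(T,u3,v3,EZ,.043).astype(np.float32); print("blk rect .043",cv2.minAreaRect(q[:,:2]))
uu=np.array([x for _,x,n in rows if n<=9]); vv=np.array([a for a,x,n in rows if n<=9])
q=onplane(T,uu,vv,EZ,.018); m,d=line(q[:,:2]); print("pin axis",m,d,np.degrees(np.arctan2(d[1],d[0])), "ends",q[0],q[-1])
E
```

```text
top sleeve top 0.0743252135869964 bar top 0.06627253267726452 desk -0.0009269677535654886
scene sleeve top 0.07625469850653943 bar top 0.06800730329496812 desk 0.0012209564903051806Traceback (most recent call last):
  File "<stdin>", line 16, in <module>
cv2.error: OpenCV(4.12.0) /io/opencv/modules/imgproc/src/convhull.cpp:143: error: (-215:Assertion failed) total >= 0 && (depth == CV_32F || depth == CV_32S) in function 'convexHull'
```

```bash
cat > m.py <<'E'
from h import *
np.set_printoptions(precision=4,suppress=True)
T=np.load("top0.npz");S=np.load("scene0.npz")
f,p,ok=cloud("top0.npz"); fs,ps,oks=cloud("scene0.npz")
hsv=cv2.cvtColor(f.astype(np.uint8),cv2.COLOR_RGB2HSV); hs=cv2.cvtColor(fs.astype(np.uint8),cv2.COLOR_RGB2HSV)
def big(m,roi):
    a=np.zeros(m.shape,np.uint8); y0,y1,x0,x1=roi; a[y0:y1,x0:x1]=m[y0:y1,x0:x1]
    k,l,s,_=cv2.connectedComponentsWithStats(a); return l==1+np.argmax(s[1:,4])
def rect(c,u,v,z): return cv2.minAreaRect(np.ascontiguousarray(onplane(c,u,v,EZ,z)[:,:2],np.float32))
white=(hsv[...,1]<40)&(hsv[...,2]>190)
b=big(white,(215,255,160,285)); v,u=np.nonzero(b); print("bar rect",rect(T,u,v,.067))
cols=np.array([(c,v[u==c].mean()) for c in range(200,275)]); m,d=line(onplane(T,cols[:,0],cols[:,1],EZ,.06)[:,:2]); print("bar line",m,d)
grey=(hsv[...,1]<70)&(hsv[...,2]<160)&(p[...,2]>.05)
b=big(grey,(215,260,278,365)); v,u=np.nonzero(b); print("px",u.min(),u.max(),v.min(),v.max()); print("sleeve rect",rect(T,u,v,.075))
for nm,F,c,r in (("scene",hs,S,(255,295,280,315)),("top",hsv,T,(238,252,300,330))):
    m=(F[...,0]>15)&(F[...,0]<32)&(F[...,1]>90)&(F[...,2]>90); a=np.zeros_like(m);a[r[0]:r[1],r[2]:r[3]]=m[r[0]:r[1],r[2]:r[3]]
    v,u=np.nonzero(a); print(nm,"brass",len(u))
    for x in (.63,.634) if nm=="scene" else (.585,.58): print(x, onplane(c,(u.min()+u.max())/2,(v.min()+v.max())/2,np.array([1.,0,0]),x))
print("barhole",onplane(S,332,307,np.array([1.,0,0]),.63))
sil=(hsv[...,1]<40)&(hsv[...,2]>150); b=big(sil,(272,330,415,450)); v,u=np.nonzero(b)
rows=[(vv,u[v==vv].mean(),np.sum(v==vv)) for vv in np.unique(v)]
print([(int(a),round(float(x),1),int(n)) for a,x,n in rows])
red=((hsv[...,0]<8)|(hsv[...,0]>172))&(hsv[...,1]>150)&(hsv[...,2]>90); b=big(red,(310,340,415,450)); v2,u2=np.nonzero(b)
print("red",u2.min(),u2.max(),v2.min(),v2.max(),np.percentile(p[b][:,2],[10,50,90])); print("red rect",rect(T,u2,v2,.038))
blk=(hsv[...,2]<115)&(p[...,2]>.03); b=big(blk,(310,335,415,450)); v3,u3=np.nonzero(b); print("blk",u3.min(),u3.max(),v3.min(),v3.max(),np.median(p[b][:,2]),rect(T,u3,v3,.043))
uu=np.array([x for _,x,n in rows if n<=9]); vv=np.array([a for a,x,n in rows if n<=9])
q=onplane(T,uu,vv,EZ,.018); m,d=line(q[:,:2]); print("pin axis",m,d,"ends",q[0],q[-1])
E
python3 m.py
```

```text
bar rect ((0.618384599685669, 0.2143041342496872), (0.22003008425235748, 0.03423120081424713), 86.70661926269531)
bar line [0.6189 0.2083] [-0.0569 -0.9984]
px 288 348 225 249
sleeve rect ((0.6070912480354309, 0.021771039813756943), (0.1352195292711258, 0.05279093235731125), 86.86577606201172)
scene brass 28
0.63 [0.63   0.0257 0.0463]
0.634 [0.634  0.031  0.0537]
top brass 6
0.585 [0.585  0.0314 0.0466]
0.58 [0.58   0.0311 0.096 ]
barhole [0.63   0.1311 0.0437]
[(279, 434.0, 3), (280, 434.0, 3), (281, 433.5, 4), (282, 434.0, 5), (283, 434.0, 5), (284, 434.0, 5), (285, 434.0, 5), (286, 434.0, 5), (287, 433.5, 6), (288, 433.5, 6), (289, 433.5, 6), (290, 433.5, 6), (291, 433.5, 6), (292, 433.5, 6), (293, 433.5, 6), (294, 433.5, 6), (295, 433.5, 6), (296, 433.5, 6), (297, 433.5, 6), (298, 433.5, 6), (299, 433.5, 6), (300, 433.5, 6), (301, 433.5, 6), (302, 433.5, 6), (303, 433.5, 6), (304, 433.5, 6), (305, 433.5, 6), (306, 433.5, 6), (307, 433.5, 8), (308, 433.5, 10), (309, 434.0, 7), (310, 433.5, 6), (311, 433.5, 6), (312, 433.5, 6), (313, 433.5, 6), (314, 433.5, 6), (315, 433.5, 6), (316, 433.5, 6), (317, 433.5, 6), (318, 433.0, 5), (319, 433.5, 4)]
red 425 441 322 329 [0.0108 0.0373 0.0418]
red rect ((0.40382108092308044, -0.24218998849391937), (0.03703309968113899, 0.015967054292559624), 89.87019348144531)
blk 425 444 319 323 0.04185900399122289 ((0.4144497215747833, -0.24484685063362122), (0.04385635256767273, 0.007581191603094339), 86.08858489990234)
pin axis [ 0.4653 -0.2489] [-0.9994  0.0332] ends [ 0.5117 -0.2509  0.018 ] [ 0.4182 -0.2477  0.018 ]
```

```bash
cat > go.py <<'E'
import sys,numpy as np
from scipy.spatial.transform import Rotation as R
from plant import r
s=r.get_state(); a=[float(v) for v in sys.argv[1:]]   # x y z roll pitch yaw (world)
R0=R.from_euler("xyz",s["eef_rot"],degrees=True); R1=R.from_euler("xyz",a[3:6],degrees=True)
d=R0.inv().apply(np.array(a[:3])-s["tcp_pos"]); w=np.degrees((R0.inv()*R1).as_rotvec())
print("t %.2f"%s["time_s"],"tool delta",np.round(d,4),"rot",np.round(w,2),"rows>=",int(max(np.linalg.norm(d)/.0417,np.linalg.norm(w)/7.16))+1,"F",np.round(s["contact_force"],1),"j",np.round(s["joints"],0))
E
python3 go.py .6215 .25 .22 180 0 -93.3
```

```text
t 0.10 tool delta [-0.6698  0.6657  0.0066] rot [ 8.000e-02  4.000e-02 -6.403e+01] rows>= 23 F [1.1 0.7 0.2] j [-51.  21.   1.  -0. -70. -17.]
```

```bash
python3 -m pendant '[[-0.335,0.333,0,0,0,-32],[-0.335,0.333,0,0,0,-32],[-0.335,0.333,0,0,0,-32],[-0.335,0.333,0,0,0,-32],[-0.335,0.333,0,0,0,-32],[-0.335,0.333,0,0,0,-32],[-0.335,0.333,0,0,0,-32],[-0.335,0.333,0,0,0,-32],[-0.335,0.333,0,0,0,-32],[-0.335,0.333,0,0,0,-32],[-0.335,0.333,0,0,0,-32],[-0.335,0.333,0,0,0,-32]]' 0.088; python3 go.py .6215 .25 .22 180 0 -93.3
```

```text
time_s: 1.1
tcp_pos: [0.4421, -0.1827, 0.2267]
eef_rot: [-180.0, 0.1, -125.2]
contact_force: [-0.0, -0.3, -0.3]
gripper_width: 0.0877
gripper_force: 0.0
t 1.10 tool delta [-0.457   0.1027  0.0071] rot [ -0.04   0.05 -31.88] rows>= 12 F [-0.  -0.3 -0.3] j [  1.   2. -23.  -0. -65. -36.]
```

```bash
python3 -m pendant '[[-0.457,0.103,0.007,0,0,-31.9],[-0.457,0.103,0.007,0,0,-31.9],[-0.457,0.103,0.007,0,0,-31.9],[-0.457,0.103,0.007,0,0,-31.9],[-0.457,0.103,0.007,0,0,-31.9],[-0.457,0.103,0.007,0,0,-31.9],[-0.457,0.103,0.007,0,0,-31.9],[-0.457,0.103,0.007,0,0,-31.9],[-0.457,0.103,0.007,0,0,-31.9],[-0.457,0.103,0.007,0,0,-31.9],[-0.457,0.103,0.007,0,0,-31.9],[-0.457,0.103,0.007,0,0,-31.9]]'; python3 go.py .6215 .25 .10 180 0 -93.3; python3 - <<'E'
from plant import r
import cv2
c=r.capture("top"); cv2.imwrite("pics/top1.png",c["frame"][...,::-1])
E
```

```text
time_s: 2.1
tcp_pos: [0.6224, 0.2509, 0.2177]
eef_rot: [180.0, -0.0, -93.3]
contact_force: [-0.9, -0.5, -0.6]
gripper_width: 0.0878
gripper_force: 0.0
t 2.10 tool delta [0.0009 0.0007 0.1177] rot [ 0.04 -0.03  0.03] rows>= 3 F [-0.9 -0.5 -0.6] j [ 39.  21.  -1.  -0. -69. -42.]
```

View pics/top1.png

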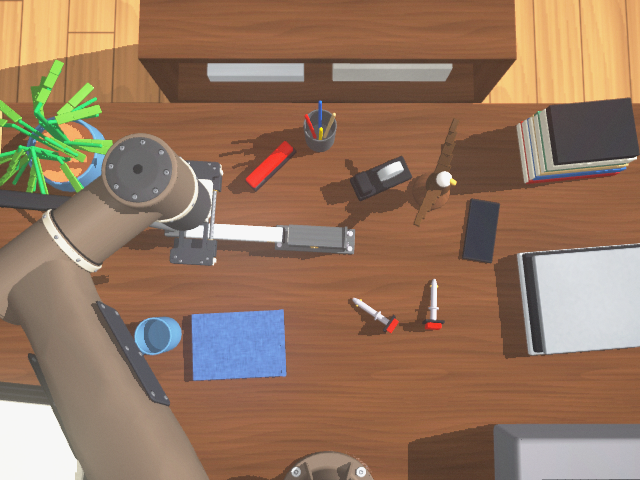

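```bash
python3 - <<'E'
from h import *
from plant import r
np.set_printoptions(precision=3,suppress=True)
f,p,ok=cloud(r.capture("top")); f0,p0,ok0=cloud("top0.npz")
print("now: cap",p[165,140],"right bulge",p[200,195],p[240,195],"left bulge",p[150,112],p[210,75],p[190,110])
print("lamp before",p0[220,150],p0[215,130],p0[208,105],p0[204,80],p0[200,40],p0[198,10])
s,ps,o=cloud(r.capture("scene")); cv2.imwrite("pics/scene1.png",s[...,::-1].astype(np.uint8))
E
```

```text
now: cap [0.627 0.247 0.659] right bulge [0.604 0.202 0.541] [0.572 0.252 0.305] left bulge [0.648 0.285 0.655] [0.574 0.336 0.638] [0.596 0.285 0.656]
lamp before [0.631 0.377 0.169] [0.633 0.402 0.22 ] [0.629 0.414 0.327] [0.635 0.455 0.339] [0.638 0.518 0.359] [0.639 0.563 0.374]
```

View pics/scene1.png

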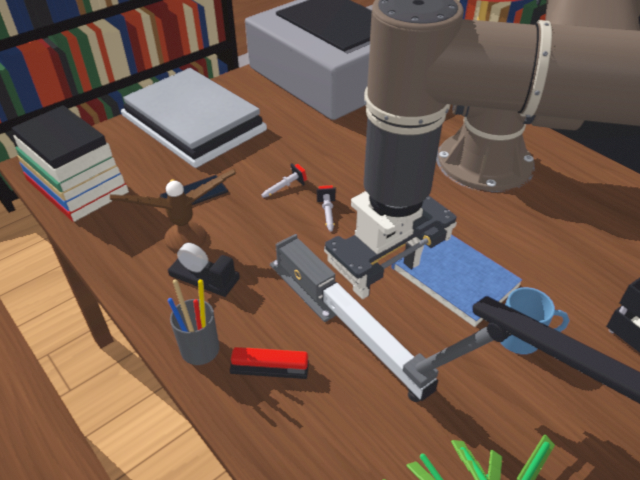

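```bash
python3 -m pendant '[[0.001,0.001,0.04,0,0,0],[0.001,0.001,0.08,0,0,0],[0.001,0.001,0.11,0,0,0],[0.001,0.001,0.13,0,0,0],[0.001,0.001,0.15,0,0,0],[0.001,0.001,0.165,0,0,0],[0.001,0.001,0.175,0,0,0],[0.001,0.001,0.182,0,0,0],[0.001,0.001,0.182,0,0,0]]' && python3 -m pendant '[[0,0,0,0,0,0],[0,0,0,0,0,0],[0,0,0,0,0,0],[0,0,0,0,0,0],[0,0,0,0,0,0],[0,0,0,0,0,0],[0,0,0,0,0,0],[0,0,0,0,0,0]]' 0.02 20
```

```text
time_s: 3.0
tcp_pos: [0.6194, 0.244, 0.0366]
eef_rot: [179.9, -0.1, -93.5]
contact_force: [-0.3, -0.3, 0.2]
gripper_width: 0.0876
gripper_force: 0.0
time_s: 3.67
tcp_pos: [0.6201, 0.2451, 0.0377]
eef_rot: [-180.0, 0.0, -93.4]
contact_force: [0.3, -0.3, 0.8]
gripper_width: 0.0399
gripper_force: 0.0
```

```bash
python3 -m pendant '[[0,0,0,0,0,0],[0,0,0,0,0,0],[0,0,0,0,0,0],[0,0,0,0,0,0],[0,0,0,0,0,0],[0,0,0,0,0,0]]'; python3 -m pendant '[[0.012,0,0,0,0,0],[0.024,0,0,0,0,0],[0.036,0,0,0,0,0],[0.048,0,0,0,0,0],[0.058,0,0,0,0,0],[0.066,0,0,0,0,0],[0.074,0,0,0,0,0],[0.08,0,0,0,0,0],[0.084,0,0,0,0,0],[0.084,0,0,0,0,0]]'; python3 go.py .6 .1 .1 180 0 -93.3
```

```text
time_s: 4.17
tcp_pos: [0.6204, 0.2452, 0.0377]
eef_rot: [-180.0, 0.0, -93.4]
contact_force: [3.2, -2.0, -0.8]
gripper_width: 0.0317
gripper_force: 20.0
time_s: 5.0
tcp_pos: [0.6158, 0.1602, 0.0383]
eef_rot: [-179.9, 0.0, -93.4]
contact_force: [5.5, -0.7, 2.7]
gripper_width: 0.0317
gripper_force: 20.0
t 5.00 tool delta [ 0.061   0.0121 -0.0617] rot [-0.08  0.02 -0.14] rows>= 3 F [ 5.5 -0.7  2.7] j [ 32.  27. -17.   0. -46. -36.]
```

```bash
P="python3 -m pendant"; for i in 1; do python3 -m pendant '[[0.005,0,0,0,0,0],[0.01,0,0,0,0,0],[0.01,0,0,0,0,0],[0.01,0,0,0,0,0]]'; python3 -m pendant '[[0.002,0,0,0,0,0],[0.002,0,0,0,0,0],[0.002,0,0,0,0,0]]'; python3 -m pendant '[[0.002,0,0,0,0,0],[0.002,0,0,0,0,0],[0.002,0,0,0,0,0]]'; done | egrep "pos|contact"
```

```text
tcp_pos: [0.6153, 0.1506, 0.0383]
contact_force: [4.7, -1.6, 5.4]
tcp_pos: [0.6152, 0.149, 0.0384]
contact_force: [5.5, -0.2, 4.7]
tcp_pos: [0.6151, 0.1472, 0.0384]
contact_force: [5.1, 1.6, 4.1]
```

```bash
(python3 -m pendant '[[0.002,0,0,0,0,0],[0.002,0,0,0,0,0],[0.002,0,0,0,0,0]]'; python3 -m pendant '[[0.002,0,0,0,0,0],[0.002,0,0,0,0,0],[0.002,0,0,0,0,0]]';python3 -m pendant '[[0.002,0,0,0,0,0],[0.002,0,0,0,0,0],[0.002,0,0,0,0,0]]') | egrep "pos|contact"
```

```text
tcp_pos: [0.6151, 0.1456, 0.0384]
contact_force: [4.4, 3.3, 4.7]
tcp_pos: [0.615, 0.1439, 0.0385]
contact_force: [4.6, 4.4, 6.1]
tcp_pos: [0.6151, 0.1426, 0.0386]
contact_force: [3.5, 6.8, 6.0]
```

```bash
(python3 -m pendant '[[0,0,0,0,0,0],[0,0,0,0,0,0],[0,0,0,0,0,0],[0,0,0,0,0,0],[0,0,0,0,0,0],[0,0,0,0,0,0]]' 0.075; python3 -m pendant '[[0,0,-0.03,0,0,0],[0,0,-0.07,0,0,0],[0,0,-0.11,0,0,0],[0,0,-0.15,0,0,0],[0,0,-0.18,0,0,0],[0,0,-0.18,0,0,0],[0,0,-0.18,0,0,0]]'); python3 - <<'E'
from h import *
from plant import r
np.set_printoptions(precision=4,suppress=True)
c=r.capture("scene"); f=c["frame"]; np.savez("scene2.npz",**c)
cv2.imwrite("pics/s2.png",cv2.resize(f[225:415,255:455],(800,600),interpolation=3)[...,::-1])
E
```

```text
time_s: 7.08
tcp_pos: [0.6133, 0.1408, 0.0371]
eef_rot: [179.9, -0.0, -93.4]
contact_force: [0.4, -0.2, 0.2]
gripper_width: 0.0664
gripper_force: 0.0
time_s: 7.67
tcp_pos: [0.6146, 0.1416, 0.2201]
eef_rot: [-179.8, 0.1, -93.4]
contact_force: [0.2, 0.3, -1.0]
gripper_width: 0.075
gripper_force: 0.0
```

View pics/s2.png

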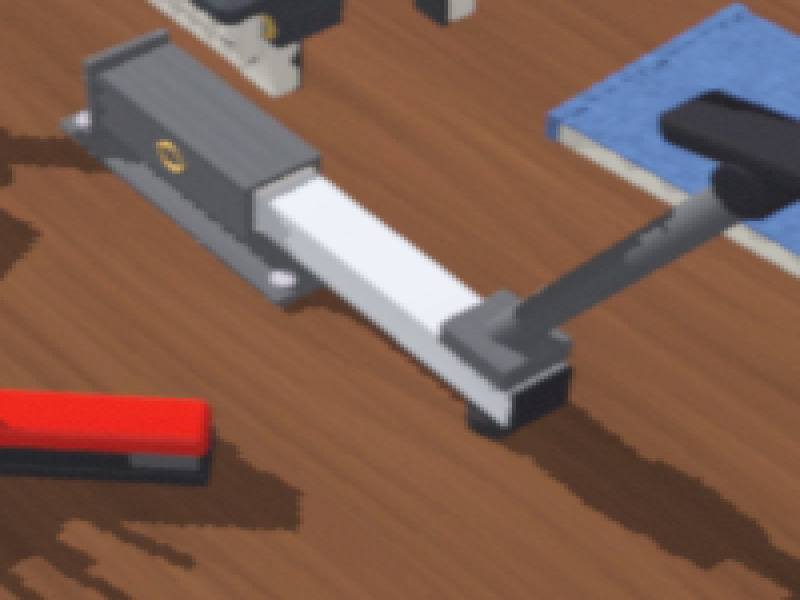

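The bar is fully in and the fingers are clear, with the lamp post still standing on the bar's end. Next is the pin.

```bash
python3 - <<'E'
from h import *
np.set_printoptions(precision=4,suppress=True)
T=np.load("top0.npz"); z0=-.0009
for nm,u,v,z in (("nose tip",434,278.5,.004),("nose",434,283,.012),("balls",433.7,285.5,.0135),("collar",433.5,308,.0267),("neck",433.5,316,.0255),("flange front top",434.3,318.6,.042),("red c",433,325,.041)):
    print(nm,onplane(T,u,v,EZ,z+z0))
from plant import r
c=r.capture("scene"); f,p,ok=cloud(c); hs=cv2.cvtColor(f.astype(np.uint8),cv2.COLOR_RGB2HSV)
red=((hs[...,0]<8)|(hs[...,0]>172))&(hs[...,1]>150)&(hs[...,2]>90)
v,u=np.nonzero(red[150:185,280:315]);u+=280;v+=150; print("red",u.min(),u.max(),v.min(),v.max(),onplane(c,u.mean(),v.mean(),EZ,.033))
sil=(hs[...,1]<45)&(hs[...,2]>130); v,u=np.nonzero(sil[165:205,255:303]);u+=255;v+=165
q=onplane(c,u,v,EZ,.015)[:,:2]; m,d=line(q); print("sil line",m,d,q[np.argmin(u)],q[np.argmax(u)])
E
python3 go.py .425 -.246 .2 180 0 -93
```

```text
nose tip [ 0.5135 -0.254   0.0031]
nose [ 0.5025 -0.2521  0.0111]
balls [ 0.4966 -0.251   0.0126]
collar [ 0.4438 -0.2467  0.0258]
neck [ 0.4253 -0.2465  0.0246]
flange front top [ 0.4196 -0.2449  0.0411]
red c [ 0.405  -0.2418  0.0401]
red 295 306 164 180 [ 0.4047 -0.2375  0.033 ]
sil line [ 0.4613 -0.2499] [0.9951 0.0985] [ 0.514  -0.2516] [ 0.4112 -0.2477]
t 7.77 tool delta [0.3976 0.1645 0.0171] rot [ 0.07 -0.01 -0.44] rows>= 11 F [-0.8 -0.4 -0.2] j [ 31.  17.  -6.  -0. -67. -34.]
```

```bash
cat > pt.py <<'E'
import sys,numpy as np
from scipy.spatial.transform import Rotation as R
# x,y,z(shoulder) yaw pitch(nose down,+ deg) -> TCP pose for point (px,pz) in pin frame
x,y,z,yaw,pit,px,pz=[float(v) for v in sys.argv[1:]]
P=R.from_euler("xyz",[0,pit,yaw],degrees=True).as_matrix()
t=np.array([x,y,z])+P@[px,0,pz]
M=np.stack([-P[:,1],-P[:,0],-P[:,2]],1); assert np.linalg.det(M)>.9
print(*np.round(t,5),*np.round(R.from_matrix(M).as_euler("xyz",degrees=True),3))
E
python3 pt.py .446 -.2475 .0149 -4.5 9.74 -.041 .01; python3 go.py $(python3 pt.py .446 -.2475 .0149 -4.5 9.74 -.041 .10)
```

```text
0.4074 -0.24446 0.03169 170.26 0.0 -94.5
t 7.77 tool delta [0.3974 0.1669 0.0967] rot [-9.67 -0.1   1.05] rows>= 11 F [-0.8 -0.4 -0.2] j [ 31.  17.  -6.  -0. -67. -34.]
```

```bash
python3 -m pendant '[[0.04,0.015,0,-1,0,0],[0.397,0.167,0.03,-9.67,0,1.05],[0.397,0.167,0.03,-9.67,0,1.05],[0.397,0.167,0.03,-9.67,0,1.05],[0.397,0.167,0.03,-9.67,0,1.05],[0.397,0.167,0.03,-9.67,0,1.05],[0.397,0.167,0.03,-9.67,0,1.05],[0.397,0.167,0.03,-9.67,0,1.05],[0.397,0.167,0.03,-9.67,0,1.05],[0.397,0.167,0.03,-9.67,0,1.05],[0.397,0.167,0.09,-9.67,0,1.05],[0.397,0.167,0.097,-9.67,0,1.05]]' 0.027; python3 -m pendant '[[0,0,0,0,0,0],[0,0,0,0,0,0],[0,0,0,0,0,0]]'; python3 go.py $(python3 pt.py .446 -.2475 .0149 -4.5 9.74 -.041 .03)
```

```text
time_s: 8.77
tcp_pos: [0.4209, -0.2467, 0.1182]
eef_rot: [170.3, -0.1, -94.7]
contact_force: [0.8, 0.5, -1.3]
gripper_width: 0.0272
gripper_force: 0.0
time_s: 9.02
tcp_pos: [0.4241, -0.245, 0.1212]
eef_rot: [170.3, -0.1, -94.4]
contact_force: [0.8, -0.4, 0.9]
gripper_width: 0.0271
gripper_force: 0.0
t 9.02 tool delta [0.0006 0.0014 0.0711] rot [-0.05 -0.13  0.06] rows>= 2 F [ 0.8 -0.4  0.9] j [ -7.  14. -24.   1. -61.   2.]
```

```bash
python3 -m pendant '[[0.0005,0.0014,0.03,0,0,0],[0.0005,0.0014,0.05,0,0,0],[0.0005,0.0014,0.065,0,0,0],[0.0005,0.0014,0.071,0,0,0],[0.0005,0.0014,0.071,0,0,0],[0.0005,0.0014,0.071,0,0,0]]'; python3 - <<'E'
from h import *
from plant import r
c=r.capture("scene"); f=c["frame"]; np.savez("scene3.npz",**c)
cv2.imwrite("pics/s3.png",cv2.resize(f[130:220,245:365],(800,600),interpolation=2)[...,::-1])
E
python3 go.py $(python3 pt.py .446 -.2475 .0149 -4.5 9.74 -.041 .01)
```

```text
time_s: 9.52
tcp_pos: [0.4116, -0.2445, 0.0521]
eef_rot: [170.4, -0.1, -94.4]
contact_force: [-0.5, -0.1, 0.4]
gripper_width: 0.0272
gripper_force: 0.0
t 9.57 tool delta [0.0001 0.0008 0.021 ] rot [-0.21 -0.13  0.07] rows>= 1 F [-0.1 -0.4  0.1] j [ -7.  18. -30.   1. -51.   2.]
```

View pics/s3.png

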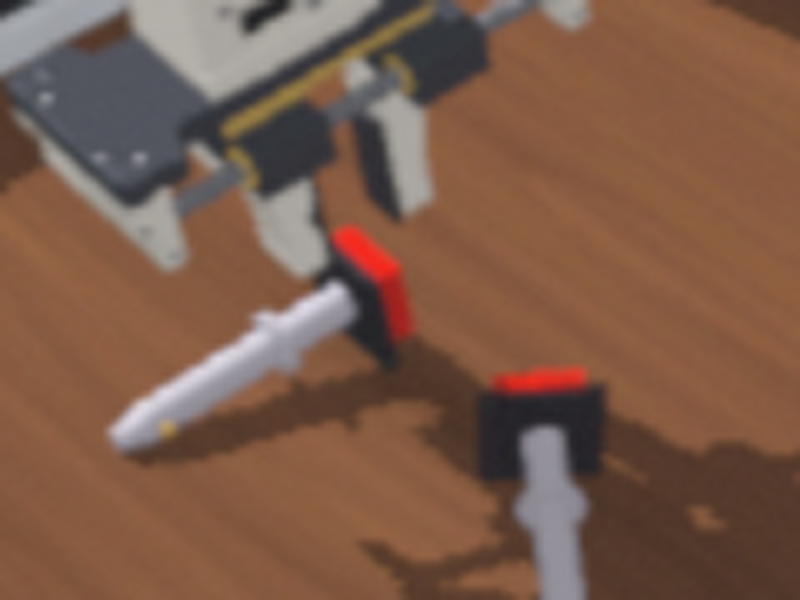

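The fingers straddle the flange and button just above them. I'll project my pin model into this view to check the estimate.

```bash
cat > ov.py <<'E'
from h import *
from scipy.spatial.transform import Rotation as R
from scipy.optimize import least_squares
def proj(c,X):
    M=c["cam_to_world"]; q=(np.asarray(X)-M[:3,3])@M[:3,:3]; return np.stack([q[:,0]/q[:,2]*c["fx"]+c["cx"],q[:,1]/q[:,2]*c["fy"]+c["cy"]],1)
def pose(x,y,z,yaw,pit): return R.from_euler("xyz",[0,pit,yaw],degrees=True).as_matrix(),np.array([x,y,z])
E
python3 - <<'E'
from ov import *
np.set_printoptions(precision=1,suppress=True)
S=np.load("scene3.npz"); T=np.load("top0.npz")
K={"nose_c":(68,0,0),"ballL":(51,9,0),"collar_c":(-2,0,0),"collar_top":(-2,0,12),"fl_pp":(-32,22,22),"fl_pm":(-32,22,-22),"bt_pp":(-50,16,16),"bt_mp":(-50,-16,16),"bt_pm":(-50,16,-16)}
P,t=pose(.446,-.2475,.0149,-4.5,9.74)
X={k:P@(np.array(v)/1e3)+t for k,v in K.items()}
for k in K: a=proj(S,[X[k]])[0]; print(k,(a-[245,130])*6.667,"top",proj(T,[X[k]])[0])
E
```

```text
nose_c [116.3 442.1] top [433.5 278.8]
ballL [169.2 431.2] top [429.6 285.5]
collar_c [276.4 343.7] top [432.9 307.9]
collar_top [270.4 320.1] top [433.9 307. ]
fl_pp [368.1 289.7] top [425.  318.5]
fl_pm [388.  376.1] top [421.4 321.2]
bt_pp [401.9 268.3] top [426.9 326.8]
bt_mp [351.6 224.1] top [440.8 327.9]
bt_pm [415.8 331.4] top [424.3 328.7]
```

The projection matches the picture to within about 1 mm (nose, ball, collar and button corners). I'll descend and grasp.

```bash
python3 -m pendant '[[0,0.0008,0.005,0,0,0],[0,0.0008,0.01,0,0,0],[0,0.0008,0.015,0,0,0],[0,0.0008,0.019,0,0,0],[0,0.0008,0.021,0,0,0],[0,0.0008,0.021,0,0,0],[0,0.0008,0.021,0,0,0]]'; python3 go.py $(python3 pt.py .446 -.2475 .0149 -4.5 9.74 -.041 .01)
```

```text
time_s: 10.15
tcp_pos: [0.4057, -0.2444, 0.0303]
eef_rot: [170.3, -0.1, -94.5]
contact_force: [-0.9, 0.9, 4.7]
gripper_width: 0.0271
gripper_force: 2.1
t 10.15 tool delta [-0.0001 -0.0015 -0.0016] rot [-0.04 -0.1   0.03] rows>= 1 F [-0.9  0.9  4.7] j [ -7.  20. -32.   1. -48.   2.]
```

```bash
python3 -m pendant '[[0,-0.001,-0.0018,0,0,0],[0,-0.001,-0.0018,0,0,0],[0,-0.001,-0.0018,0,0,0]]'; python3 -m pendant '[[0,0,0,0,0,0],[0,0,0,0,0,0],[0,0,0,0,0,0],[0,0,0,0,0,0],[0,0,0,0,0,0],[0,0,0,0,0,0]]' 0.005 22;  python3 -m pendant '[[0,0,0,0,0,0],[0,0,0,0,0,0]]'
```

```text
time_s: 10.4
tcp_pos: [0.4073, -0.2444, 0.0318]
eef_rot: [170.3, -0.1, -94.5]
contact_force: [0.4, -0.7, 0.2]
gripper_width: 0.0269
gripper_force: 0.0
time_s: 10.9
tcp_pos: [0.4069, -0.2443, 0.0317]
eef_rot: [170.3, -0.1, -94.5]
contact_force: [0.5, -0.5, -2.8]
gripper_width: 0.0116
gripper_force: 22.1
time_s: 11.07
tcp_pos: [0.407, -0.2444, 0.0318]
eef_rot: [170.3, -0.1, -94.5]
contact_force: [-1.4, -0.6, -2.6]
gripper_width: 0.0117
gripper_force: 21.9
```

```bash
python3 -m pendant '[[0,0,-0.02,0,0,0],[0,0,-0.05,0,0,0],[0,0,-0.08,4,0,0],[0,0,-0.1,9.7,0,0],[0,0,-0.1,9.7,0,0],[0,0,-0.1,9.7,0,0]]';  python3 go.py $(python3 pt.py .4979 .0357 .0515 -3.2 0 -.038 .08)
```

```text
time_s: 11.57
tcp_pos: [0.4235, -0.2455, 0.1321]
eef_rot: [-179.8, -0.1, -94.5]
contact_force: [1.8, 0.1, -3.1]
gripper_width: 0.0121
gripper_force: 22.1
t 11.57 tool delta [-2.853e-01 -1.420e-02  2.000e-04] rot [-0.21 -0.09 -1.29] rows>= 7 F [ 1.8  0.1 -3.1] j [ -7.   8. -30.   0. -52.   2.]
```

```bash
python3 -m pendant '[[-0.03,0,0,-0.2,0,-1.3],[-0.07,0,0,-0.2,0,-1.3],[-0.11,0,0,-0.2,0,-1.3],[-0.15,-0.014,0,-0.2,0,-1.3],[-0.19,-0.014,0,-0.2,0,-1.3],[-0.22,-0.014,0,-0.2,0,-1.3],[-0.25,-0.014,0,-0.2,0,-1.3],[-0.275,-0.014,0,-0.2,0,-1.3],[-0.285,-0.014,0,-0.2,0,-1.3],[-0.285,-0.014,0,-0.2,0,-1.3],[-0.285,-0.014,0,-0.2,0,-1.3]]';  python3 go.py $(python3 pt.py .4979 .0357 .0515 -3.2 0 -.038 .01); python3 - <<'E'
from h import *
from plant import r
c=r.capture("scene"); np.savez("scene4.npz",**c); d=r.capture("top"); np.savez("top4.npz",**d)
a=cv2.resize(c["frame"][170:290,240:360],(400,400),interpolation=2); b=cv2.resize(d["frame"][215:315,270:370],(400,400),interpolation=2)
cv2.imwrite("pics/s4.png",np.hstack([a,b])[...,::-1])
E
```

```text
time_s: 12.48
tcp_pos: [0.4594, 0.0375, 0.1288]
eef_rot: [179.7, -0.2, -93.1]
contact_force: [1.1, -0.2, -1.4]
gripper_width: 0.012
gripper_force: 22.0
t 12.48 tool delta [-0.0005 -0.0009  0.0673] rot [ 0.34 -0.19  0.11] rows>= 2 F [ 1.1 -0.2 -1.4] j [ 29.   6. -33.  -0. -52. -32.]
```

View pics/s4.png

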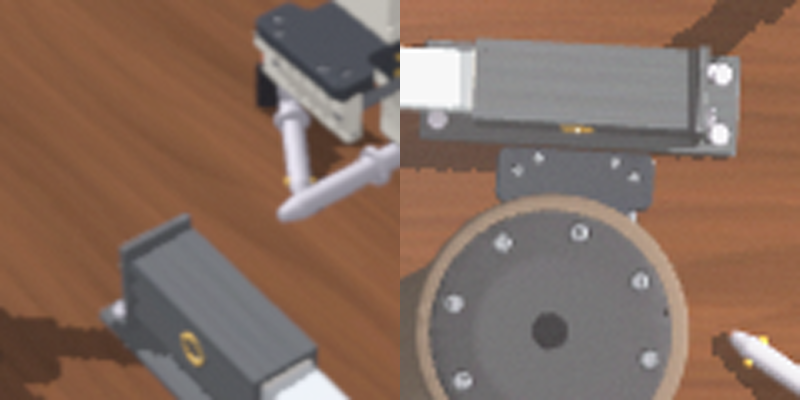

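```bash
python3 - <<'E'
from ov import *
from plant import r
np.set_printoptions(precision=2,suppress=True)
S=np.load("scene4.npz"); T=np.load("top4.npz")
t0=np.array([.4594,.0375,.1288]); Rt=R.from_euler("xyz",[179.7,-.2,-93.1],degrees=True).as_matrix()
px,pz,py=-Rt[:,1],-Rt[:,2],-Rt[:,0]
sh=t0+.038*px-.010*pz
for k,v in {"nose":(68,0,0),"ball":(51,8,0),"collar":(-2,0,0),"collartop":(-2,0,12)}.items():
    X=sh+(px*v[0]+py*v[1]+pz*v[2])/1e3; print(k,X,((proj(S,[X])-[240,170])*3.333)[0])
for oy in (.0275,.0295,.0315):
  for h in (.0485,.0515):
    O=np.array([.6087,oy,0]);Q=R.from_euler("z",-3.2,degrees=True).as_matrix()
    print(oy,h,"far rim",proj(S,[O+Q@[.023,0,h]])[0],"near rim",proj(T,[O+Q@[-.023,0,h]])[0])
for c,hh,roi in ((S,"s",(260,290,285,310)),(T,"t",(242,252,300,328))):
    H=cv2.cvtColor(c["frame"],cv2.COLOR_RGB2HSV); m=(H[...,0]>12)&(H[...,0]<35)&(H[...,1]>80)&(H[...,2]>70)
    v,u=np.nonzero(m[roi[0]:roi[1],roi[2]:roi[3]]); print(hh,u.min()+roi[2],u.max()+roi[2],v.min()+roi[0],v.max()+roi[0],u.mean()+roi[2],v.mean()+roi[0])
E
```

```text
nose [0.57 0.03 0.12] [279.6  217.58]
ball [0.55 0.04 0.12] [311.05 212.76]
collar [0.5  0.04 0.12] [372.61 167.44]
collartop [0.5  0.04 0.13] [373.29 152.66]
0.0275 0.0485 far rim [296.47 274.3 ] near rim [315.14 246.6 ]
0.0275 0.0515 far rim [296.42 273.28] near rim [315.13 246.47]
0.0295 0.0485 far rim [297.1  274.87] near rim [314.27 246.6 ]
0.0295 0.0515 far rim [297.06 273.85] near rim [314.27 246.47]
0.0315 0.0485 far rim [297.74 275.45] near rim [313.41 246.6 ]
0.0315 0.0515 far rim [297.69 274.43] near rim [313.4  246.47]
s 294 300 270 279 297.1666666666667 274.5
t 311 317 246 247 313.5 246.6
```

```bash
python3 go.py $(python3 pt.py .4979 .0357 .051 -3.2 0 -.038 .01); python3 - <<'E'
from ov import *
from plant import r
np.set_printoptions(precision=4,suppress=True)
s=r.get_state(); print(s["tcp_pos"],s["eef_rot"])
t0=s["tcp_pos"]; Rt=R.from_euler("xyz",s["eef_rot"],degrees=True).as_matrix()
px,pz,py=-Rt[:,1],-Rt[:,2],-Rt[:,0]; S=np.load("scene4.npz")
f,p,ok=cloud("scene4.npz"); H=cv2.cvtColor(f.astype(np.uint8),cv2.COLOR_RGB2HSV)
m=(H[...,1]<45)&(H[...,2]>120)&(p[...,2]>.07)
a=np.zeros_like(m); a[205:240,320:356]=m[205:240,320:356]
k,l,st,_=cv2.connectedComponentsWithStats(a.astype(np.uint8)); i=1+np.argmax(st[1:,4]); q=p[l==i]; v,u=np.nonzero(l==i)
print(st[i],"nose px",u.min(),v[u==u.min()].mean(),"cols",[(int(c),round(float(v[u==c].mean()),1),int((u==c).sum())) for c in range(u.min(),u.max(),3)])
for sx in (.034,.038):
  sh=t0+sx*px-.01*pz; print(sx,proj(S,[sh+.068*px,sh+.05*px,sh+.03*px,sh+.01*px,sh-.002*px+.012*pz]).tolist())
E
```

```text
t 12.58 tool delta [-0.0014 -0.0007  0.0682] rot [ 0.29 -0.15  0.  ] rows>= 2 F [-0.2 -0.1 -1.3] j [ 29.   6. -33.  -0. -52. -32.]
[0.4595 0.0366 0.1292] [179.7122  -0.1537 -93.1986]
[323 214  33  22 270] nose px 323 233.5 cols [(323, 233.5, 2), (326, 232.5, 6), (329, 231.5, 8), (332, 229.5, 8), (335, 228.5, 8), (338, 226.5, 8), (341, 224.5, 8), (344, 223.5, 8), (347, 221.5, 8), (350, 219.0, 11), (353, 219.5, 10)]
0.034 [[325.1473707493834, 233.98172385031523], [332.4467871303884, 230.06594929593237], [340.4481222751901, 225.77363016715424], [348.33692886276054, 221.54167702355184], [353.22730116266285, 214.59157792789256]]
0.038 [[323.5124516543386, 234.8587767894394], [330.83280449279493, 230.93177086489376], [338.8569341406392, 226.6272236167243], [346.76805572428094, 222.38329958541857], [351.66070396118346, 215.42586811270587]]
```

```bash
python3 -m pendant '[[-0.002,-0.0007,0.03,0.3,-0.15,0],[-0.002,-0.0007,0.05,0.3,-0.15,0],[-0.002,-0.0007,0.062,0.3,-0.15,0],[-0.002,-0.0007,0.069,0.3,-0.15,0],[-0.002,-0.0007,0.069,0.3,-0.15,0],[-0.002,-0.0007,0.069,0.3,-0.15,0]]';  python3 go.py $(python3 pt.py .4979 .0362 .050 -3.2 0 -.038 .01);python3 - <<'E'
from h import *
from plant import r
c=r.capture("scene"); np.savez("scene5.npz",**c); d=r.capture("top"); np.savez("top5.npz",**d)
a=cv2.resize(c["frame"][190:310,260:380],(400,400),interpolation=2); b=cv2.resize(d["frame"][215:315,270:370],(400,400),interpolation=2)
cv2.imwrite("pics/s5.png",np.hstack([a,b])[...,::-1])
E
```

```text
time_s: 13.08
tcp_pos: [0.4608, 0.0387, 0.0611]
eef_rot: [-179.9, 0.0, -93.2]
contact_force: [0.7, -0.7, -1.5]
gripper_width: 0.0114
gripper_force: 22.1
t 13.08 tool delta [0.0004 0.0008 0.0011] rot [-0.1   0.03 -0.02] rows>= 1 F [ 0.7 -0.7 -1.5] j [ 29.  11. -38.   0. -41. -33.]
```

View pics/s5.png

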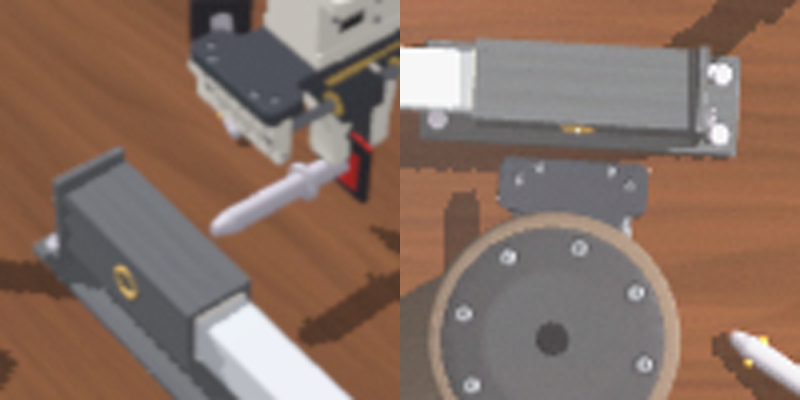

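```bash
cat > al.py <<'E'
from ov import *
from plant import r
S=np.load("scene5.npz") ; f,p,ok=cloud("scene5.npz"); H=cv2.cvtColor(f.astype(np.uint8),cv2.COLOR_RGB2HSV)
m=(H[...,1]<45)&(H[...,2]>120); a=np.zeros_like(m); a[230:265,320:356]=m[230:265,320:356]
k,l,st,_=cv2.connectedComponentsWithStats(a.astype(np.uint8)); i=1+np.argmax(st[1:,4]); v,u=np.nonzero(l==i)
cs=[(c,v[u==c].mean(),(u==c).sum()) for c in np.unique(u)]; print(st[i],[(int(c),round(float(x),1),int(n)) for c,x,n in cs])
s=r.get_state(); Rt=R.from_euler("xyz",s["eef_rot"],degrees=True).as_matrix(); px,pz=-Rt[:,1],-Rt[:,2]; sh=s["tcp_pos"]+.038*px-.01*pz
A=proj(S,[sh+k*px for k in (.068,.055,.04,.025,.01)]); print(A.round(1).tolist())
cc=np.array([(c,x) for c,x,n in cs if 7<=n<=9]); print("obs-pred v at u:",(cc[:,1]-np.interp(cc[:,0],A[:,0],A[:,1])).round(2))
h=sh[2]; print("tcp",s["tcp_pos"].round(4),"pred far-hole crossing", proj(S,[sh+.134*px]).round(2), "obs brass 297.1 274.5")
E
python3 al.py
```

```text
[323 230  33  31 301] [(323, 258.0, 3), (324, 258.0, 5), (325, 257.5, 6), (326, 257.0, 7), (327, 256.0, 7), (328, 255.5, 8), (329, 255.5, 8), (330, 255.0, 9), (331, 254.5, 8), (332, 254.0, 9), (333, 253.5, 8), (334, 253.0, 9), (335, 252.0, 9), (336, 251.5, 8), (337, 251.0, 9), (338, 251.0, 9), (339, 250.0, 9), (340, 249.5, 8), (341, 249.0, 9), (342, 248.5, 8), (343, 248.0, 9), (344, 247.5, 8), (345, 246.5, 8), (346, 246.0, 9), (347, 244.5, 10), (348, 244.0, 11), (349, 243.5, 10), (350, 243.5, 10), (351, 244.0, 11), (352, 244.0, 11), (353, 240.7, 15), (354, 239.6, 16), (355, 238.0, 17)]
[[323.6, 259.7], [328.7, 256.9], [334.5, 253.6], [340.3, 250.5], [346.0, 247.3]]
obs-pred v at u: [-1.34 -1.79 -1.74 -1.19 -1.13 -1.08 -1.03 -0.98 -0.93 -1.38 -1.33 -1.28
 -0.73 -1.17 -1.12 -1.07 -1.02 -0.97 -0.92 -1.37 -1.32]
tcp [0.4613 0.0393 0.0618] pred far-hole crossing [[296.97 274.34]] obs brass 297.1 274.5
```

```bash
cat >> al.py <<'E'
M=S["cam_to_world"]; pts=[]
for c,x,n in cs:
    if 7<=n<=9 and 327<c<346:
        k=(u==c); q=p[v[k],u[k]]; pts.append(q[2:-2].mean(0))
pts=np.array(pts); view=pts.mean(0)-M[:3,3]; view/=np.linalg.norm(view); vp=view-px*(view@px); vp/=np.linalg.norm(vp)
ax=pts+vp*.0065; Q=R.from_euler("z",-3.2,degrees=True).as_matrix(); O=np.array([.6087,.0295,0])
print("axis by depth in socket frame y,z:",((ax-O)@Q)[:,1:].mean(0).round(4),"std",((ax-O)@Q)[:,1:].std(0).round(4),"model",((sh-O)@Q).round(4))
# sleeve top / far face by depth
g=(H[...,1]<60)&(H[...,2]<150); rs=np.zeros_like(g); rs[248:285,285:325]=1
t=p[g&rs&(p[...,2]>.066)]; print("sleeve top z",np.median(t[:,2]).round(4),len(t))
w=((p-O)@Q); ff=g&(w[...,2]>.03)&(w[...,2]<.065)&(abs(w[...,1])<.055)&(w[...,0]>.01)&(w[...,0]<.04); print("far face x",np.median(w[ff][:,0]).round(4),ff.sum())
b=onplane(S,297.1,274.5,Q[:,0],O@Q[:,0]+np.median(w[ff][:,0])); print("far hole in socket frame",((b-O)@Q).round(4))
E
python3 al.py | tail -4
```

```text
axis by depth in socket frame y,z: [0.0076 0.0633] std [0.0304 0.0399] model [-0.1097  0.0016  0.0519]
sleeve top z 0.0763 963
far face x 0.0239 321
far hole in socket frame [0.0239 0.0014 0.0514]
```

```bash
sed -i 's/\[:,1:\].mean(0).round(4),"std"/[:,1:]*1,"med",np.median((ax-O)@Q,0).round(4),"std"/; s/q\[2:-2\].mean(0)/np.median(q[2:-2],0)/' al.py; python3 al.py | grep -A0 -o "med.*"
```

```text
med [-0.0734  0.0004  0.054 ] std [0.001  0.0011] model [-0.1097  0.0016  0.0519]
```

```bash
python3 -m pendant '[[-0.001,0,0.002,0,0,0],[-0.001,-0.005,0.002,0,0,0],[-0.001,-0.010,0.002,0,0,0],[-0.001,-0.015,0.002,0,0,0],[-0.001,-0.018,0.002,0,0,0],[-0.001,-0.018,0.002,0,0,0]]'|egrep "pos|cont"; python3 -m pendant '[[0,-0.002,0,0,0,0],[0,-0.004,0,0,0,0],[0,-0.004,0,0,0,0]]'|egrep "pos|cont|wid"
```

```text
tcp_pos: [0.4796, 0.0395, 0.0591]
contact_force: [0.3, -0.6, -1.7]
tcp_pos: [0.483, 0.0392, 0.059]
contact_force: [0.1, 0.0, -2.5]
gripper_width: 0.0115
```

```bash
python3 -m pendant '[[0,-0.002,0,0,0,0],[0,-0.003,0,0,0,0],[0,-0.003,0,0,0,0]]'|egrep "pos|cont|wid";  python3 go.py $(python3 pt.py .4979 .0362 .050 -3.2 0 -.038 .01)
```

```text
tcp_pos: [0.4859, 0.039, 0.0591]
contact_force: [1.1, -0.1, -2.4]
gripper_width: 0.0116
t 14.18 tool delta [ 0.0021  0.0259 -0.001 ] rot [-0.14  0.07  0.04] rows>= 1 F [ 1.1 -0.1 -2.4] j [ 28.  13. -35.   0. -41. -31.]
```

```bash
(python3 -m pendant '[[0,-0.001,0,0,0,0],[0,-0.002,0,0,0,0],[0,-0.002,0,0,0,0]]';python3 -m pendant '[[0,-0.001,0,0,0,0],[0,-0.002,0,0,0,0],[0,-0.002,0,0,0,0]]';python3 -m pendant '[[0,-0.001,0,0,0,0],[0,-0.002,0,0,0,0],[0,-0.002,0,0,0,0]]')|egrep "pos|cont|rot"
```

```text
tcp_pos: [0.4878, 0.0389, 0.0591]
eef_rot: [-179.9, 0.1, -93.2]
contact_force: [-0.8, -0.6, -0.7]
tcp_pos: [0.4899, 0.0388, 0.0591]
eef_rot: [-179.9, 0.1, -93.2]
contact_force: [-0.8, -0.2, -1.5]
tcp_pos: [0.4918, 0.0386, 0.0591]
eef_rot: [-179.9, 0.1, -93.2]
contact_force: [-0.9, -0.4, -2.0]
```

```bash
(python3 -m pendant '[[0,-0.001,0,0,0,0],[0,-0.002,0,0,0,0],[0,-0.002,0,0,0,0]]';python3 -m pendant '[[0,-0.001,0,0,0,0],[0,-0.002,0,0,0,0],[0,-0.002,0,0,0,0]]';python3 -m pendant '[[0,-0.001,0,0,0,0],[0,-0.002,0,0,0,0],[0,-0.002,0,0,0,0]]')|egrep "pos|cont|wid"
```

```text
tcp_pos: [0.4935, 0.0384, 0.059]
contact_force: [0.5, 0.3, -1.5]
gripper_width: 0.0117
tcp_pos: [0.4961, 0.0385, 0.0592]
contact_force: [-0.1, -0.3, -2.4]
gripper_width: 0.0117
tcp_pos: [0.498, 0.0384, 0.0592]
contact_force: [-1.9, -2.1, -1.2]
gripper_width: 0.0114
```

```bash
(python3 -m pendant '[[0,-0.001,0,0,0,0],[0,-0.002,0,0,0,0],[0,-0.002,0,0,0,0]]';python3 -m pendant '[[0,-0.001,0,0,0,0],[0,-0.001,0,0,0,0],[0,-0.001,0,0,0,0]]';python3 -m pendant '[[0,-0.001,0,0,0,0],[0,-0.001,0,0,0,0],[0,-0.001,0,0,0,0]]')|egrep "pos|cont|rot"
```

```text
tcp_pos: [0.4997, 0.0382, 0.059]
eef_rot: [-179.9, 0.1, -93.2]
contact_force: [1.2, -0.6, -1.1]
tcp_pos: [0.501, 0.0382, 0.0592]
eef_rot: [-179.8, 0.1, -93.2]
contact_force: [-0.4, -1.2, -1.6]
tcp_pos: [0.5019, 0.0381, 0.0592]
eef_rot: [-179.8, 0.1, -93.2]
contact_force: [-0.5, -0.9, -1.0]
```

```bash
(python3 -m pendant '[[0,-0.0015,0,0,0,0],[0,-0.003,0,0,0,0],[0,-0.003,0,0,0,0]]';python3 -m pendant '[[0,-0.0015,0,0,0,0],[0,-0.003,0,0,0,0],[0,-0.003,0,0,0,0]]';python3 -m pendant '[[0,-0.0015,0,0,0,0],[0,-0.003,0,0,0,0],[0,-0.003,0,0,0,0]]')|egrep "pos|cont|wid"
```

```text
tcp_pos: [0.5044, 0.0378, 0.0589]
contact_force: [-2.7, -0.3, 0.5]
gripper_width: 0.0116
tcp_pos: [0.5079, 0.0378, 0.0591]
contact_force: [-1.8, -0.6, -0.9]
gripper_width: 0.0116
tcp_pos: [0.5115, 0.0377, 0.0593]
contact_force: [-0.0, -1.3, -1.4]
gripper_width: 0.0118
```

```bash
(python3 -m pendant '[[0,-0.0015,0,0,0,0],[0,-0.003,0,0,0,0],[0,-0.003,0,0,0,0]]';python3 -m pendant '[[0,-0.0015,0,0,0,0],[0,-0.003,0,0,0,0],[0,-0.003,0,0,0,0]]';python3 -m pendant '[[0,-0.0015,0,0,0,0],[0,-0.003,0,0,0,0],[0,-0.003,0,0,0,0]]';python3 -m pendant '[[0,-0.0015,0,0,0,0],[0,-0.003,0,0,0,0],[0,-0.003,0,0,0,0]]')|egrep "pos|cont|wid"
```

```text
tcp_pos: [0.5142, 0.0375, 0.0592]
contact_force: [1.1, -1.3, -0.4]
gripper_width: 0.0117
tcp_pos: [0.5171, 0.0373, 0.0592]
contact_force: [-0.5, -1.8, -1.6]
gripper_width: 0.0113
tcp_pos: [0.52, 0.0371, 0.0592]
contact_force: [-1.5, -2.4, -0.9]
gripper_width: 0.0118
tcp_pos: [0.523, 0.0369, 0.0592]
contact_force: [1.0, -0.7, -0.8]
gripper_width: 0.0118
```

```bash
(python3 -m pendant '[[0,-0.0015,0,0,0,0],[0,-0.003,0,0,0,0],[0,-0.003,0,0,0,0]]';python3 -m pendant '[[0,-0.0015,0,0,0,0],[0,-0.003,0,0,0,0],[0,-0.003,0,0,0,0]]';python3 -m pendant '[[0,-0.0015,0,0,0,0],[0,-0.003,0,0,0,0],[0,-0.003,0,0,0,0]]';python3 -m pendant '[[0,-0.0015,0,0,0,0],[0,-0.003,0,0,0,0],[0,-0.003,0,0,0,0]]')|egrep "pos|cont|wid"; python3 - <<'E'
from h import *
from plant import r
c=r.capture("scene"); np.savez("scene6.npz",**c); d=r.capture("top"); np.savez("top6.npz",**d)
a=cv2.resize(c["frame"][210:330,260:380],(400,400),interpolation=2); b=cv2.resize(d["frame"][205:285,270:350],(400,400),interpolation=2)
H=cv2.cvtColor(c["frame"],cv2.COLOR_RGB2HSV)[262:300,275:312]; m=(H[...,1]<45)&(H[...,2]>140); v,u=np.nonzero(m); print("silver px",m.sum(),(u.min()+275,u.max()+275,v.min()+262,v.max()+262) if m.any() else "")
cv2.imwrite("pics/s6.png",np.hstack([a,b])[...,::-1])
E
```

```text
tcp_pos: [0.526, 0.0368, 0.0592]
contact_force: [-1.4, -1.6, 0.1]
gripper_width: 0.0117
tcp_pos: [0.529, 0.0366, 0.0592]
contact_force: [-2.2, -3.1, 0.0]
gripper_width: 0.0116
tcp_pos: [0.532, 0.0364, 0.0592]
contact_force: [0.2, -3.0, 0.2]
gripper_width: 0.0116
tcp_pos: [0.5349, 0.0362, 0.0592]
contact_force: [-1.0, -2.1, -0.4]
gripper_width: 0.0117
silver px 36 (np.int64(275), np.int64(299), np.int64(262), np.int64(277))
```

```bash
(python3 -m pendant '[[0.0008,-0.0015,0,0,0,0],[0.0008,-0.003,0,0,0,0],[0.0008,-0.003,0,0,0,0]]';python3 -m pendant '[[0,-0.0015,0,0,0,0],[0,-0.003,0,0,0,0],[0,-0.003,0,0,0,0]]';python3 -m pendant '[[0,-0.001,0,0,0,0],[0,-0.002,0,0,0,0],[0,-0.002,0,0,0,0]]')|egrep "pos|cont|wid"; python3 - <<'E'
from h import *
from plant import r
c=r.capture("scene")
H=cv2.cvtColor(c["frame"],cv2.COLOR_RGB2HSV)[264:292,282:306]; m=(H[...,1]<45)&(H[...,2]>140); v,u=np.nonzero(m); print("silver px",m.sum(),(u.min()+282,u.max()+282,v.min()+264,v.max()+264) if m.any() else "")
from ov import proj
O=np.array([.6087,.0298,.051]); Q=np.array([.9984,-.0558,0])
print("tip px if out by 0,5,10,15,20mm",proj(c,[O+Q*(.023+k) for k in (0,.005,.01,.015,.02)]).round(0).tolist())
E
```

```text
tcp_pos: [0.538, 0.0356, 0.0592]
contact_force: [-2.4, 0.8, 0.7]
gripper_width: 0.0118
tcp_pos: [0.5414, 0.0354, 0.0593]
contact_force: [-0.8, -0.4, 0.4]
gripper_width: 0.012
tcp_pos: [0.5434, 0.0353, 0.0594]
contact_force: [-0.1, 2.2, -2.6]
gripper_width: 0.0115
silver px 59 (np.int64(290), np.int64(299), np.int64(272), np.int64(280))
tip px if out by 0,5,10,15,20mm [[297.0, 274.0], [295.0, 275.0], [293.0, 276.0], [291.0, 278.0], [289.0, 279.0]]
```

```bash
(python3 -m pendant '[[0,-0.001,0,0,0,0],[0,-0.002,0,0,0,0],[0,-0.002,0,0,0,0]]';python3 -m pendant '[[0,-0.001,0,0,0,0],[0,-0.001,0,0,0,0],[0,-0.001,0,0,0,0]]';python3 -m pendant '[[0,-0.001,0,0,0,0],[0,-0.001,0,0,0,0],[0,-0.001,0,0,0,0]]')|egrep "pos|cont|wid"
```

```text
tcp_pos: [0.545, 0.0351, 0.0593]
contact_force: [1.1, 1.4, -2.9]
gripper_width: 0.0115
tcp_pos: [0.5458, 0.035, 0.0592]
contact_force: [-1.4, 2.1, -0.9]
gripper_width: 0.0118
tcp_pos: [0.5467, 0.0349, 0.0592]
contact_force: [-0.6, 1.5, -1.4]
gripper_width: 0.0116
```

```bash
(python3 -m pendant '[[0,-0.001,0,0,0,0],[0,-0.001,0,0,0,0],[0,-0.001,0,0,0,0]]';python3 -m pendant '[[0,-0.001,0,0,0,0],[0,-0.001,0,0,0,0],[0,-0.001,0,0,0,0]]';python3 -m pendant '[[0,-0.001,0,0,0,0],[0,-0.001,0,0,0,0],[0,-0.001,0,0,0,0]]')|egrep "pos|cont|wid"
```

```text
tcp_pos: [0.5474, 0.0347, 0.0591]
contact_force: [-0.7, 2.9, -0.1]
gripper_width: 0.0117
tcp_pos: [0.5482, 0.0346, 0.0591]
contact_force: [-0.5, 3.7, 0.1]
gripper_width: 0.0118
tcp_pos: [0.5482, 0.0344, 0.0589]
contact_force: [-7.5, 4.3, 3.6]
gripper_width: 0.0116
```

```bash
(python3 -m pendant '[[-0.0005,0,0,0,0,0],[-0.001,0,0,0,0,0],[-0.001,0,0,0,0,0],[-0.001,0,0,0,0,0]]')|egrep "pos|cont|wid|rot"; python3 - <<'E'
from h import *
from plant import r
c=r.capture("scene")
H=cv2.cvtColor(c["frame"],cv2.COLOR_RGB2HSV)[264:292,280:306]; m=(H[...,1]<45)&(H[...,2]>140); v,u=np.nonzero(m); print("silver px",m.sum(),(u.min()+280,u.max()+280,v.min()+264,v.max()+264))
a=cv2.resize(c["frame"][210:330,260:380],(600,600),interpolation=2)
cv2.imwrite("pics/s7.png",a[...,::-1])
E
```

```text
tcp_pos: [0.5482, 0.0348, 0.0589]
eef_rot: [180.0, -0.0, -93.2]
contact_force: [-6.7, 0.1, 5.1]
gripper_width: 0.0118
silver px 75 (np.int64(288), np.int64(299), np.int64(272), np.int64(280))
```

View pics/s7.png

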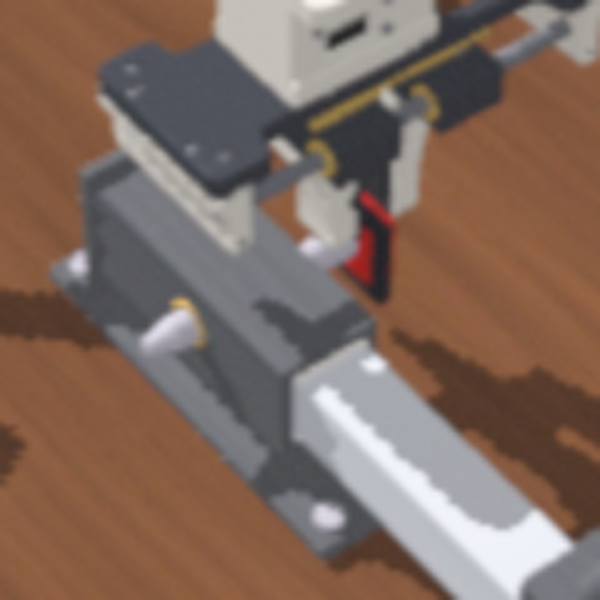

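The nose is out the far side at crop (145,345), about 22 mm. Together with the 7 N stop, that means the shoulder is home. I'll relax the push and release.

```bash
(python3 -m pendant '[[0,0.001,-0.001,0,0,0],[0,0.002,-0.001,0,0,0],[0,0.002,-0.001,0,0,0]]'; python3 -m pendant '[[0,0.001,0,0,0,0],[0,0.002,0,0,0,0],[0,0.003,0,0,0,0],[0,0.003,0,0,0,0],[0,0.003,0,0,0,0]]' 0.027)|egrep "pos|force|wid|rot"
```

```text
tcp_pos: [0.5479, 0.0354, 0.0601]
eef_rot: [-179.8, 0.0, -93.2]
contact_force: [1.8, -0.9, -3.4]
gripper_width: 0.0119
gripper_force: 22.0
tcp_pos: [0.5449, 0.0362, 0.0605]
eef_rot: [-179.8, 0.1, -93.2]
contact_force: [0.0, -0.0, -0.3]
gripper_width: 0.0268
gripper_force: 0.0
```

```bash
(python3 -m pendant '[[0,0,0,0,0,0],[0,0,0,0,0,0],[0,0,0,0,0,0]]';python3 -m pendant '[[0,0.001,0,0,0,0],[0,0.002,0,0,0,0],[0,0.003,0,0,0,0],[0,0.003,0,0,0,0]]'; python3 -m pendant '[[0,0.001,0,0,0,0],[0,0.002,0,0,0,0],[0,0.002,0,0,0,0]]'; python3 -m pendant '[[0,0.0015,0,0,0,0],[0,0.0015,0,0,0,0],[0,0.0015,0,0,0,0]]')|egrep "pos|force|wid"
```

```text
tcp_pos: [0.5447, 0.036, 0.0603]
contact_force: [-0.1, -0.5, -1.1]
gripper_width: 0.0265
gripper_force: 0.0
tcp_pos: [0.5413, 0.036, 0.0601]
contact_force: [0.1, -0.8, -0.3]
gripper_width: 0.0271
gripper_force: 0.0
tcp_pos: [0.5402, 0.0363, 0.0604]
contact_force: [2.8, -0.3, -1.2]
gripper_width: 0.0268
gripper_force: 1.5
tcp_pos: [0.5384, 0.0364, 0.0603]
contact_force: [3.8, -0.6, -1.7]
gripper_width: 0.027
gripper_force: 1.7
```

```bash
(python3 -m pendant '[[0,0.001,0,0,0,0],[0,0.001,0,0,0,0],[0,0.001,0,0,0,0]]'; python3 -m pendant '[[0,0.001,0,0,0,0],[0,0.001,0,0,0,0],[0,0.001,0,0,0,0]]')|egrep "pos|force"
```

```text
tcp_pos: [0.5381, 0.0365, 0.0604]
contact_force: [5.7, -1.3, -2.7]
gripper_force: 2.9
tcp_pos: [0.538, 0.0367, 0.0607]
contact_force: [8.4, -2.8, -4.4]
gripper_force: 4.3
```

```bash
(python3 -m pendant '[[0,0,0,0,0,0],[0,0,0,0,0,0]]'; python3 -m pendant '[[0,-0.004,0,0,0,0],[0,-0.008,0,0,0,0],[0,-0.008,0,0,0,0],[0,-0.008,0,0,0,0]]')|egrep "pos|force"
```

```text
tcp_pos: [0.538, 0.0367, 0.0607]
contact_force: [8.9, -2.0, -3.7]
gripper_force: 4.3
tcp_pos: [0.5436, 0.0357, 0.0598]
contact_force: [-0.7, 0.0, -0.5]
gripper_force: 0.0
```

```bash
(python3 -m pendant '[[0,0.0005,-0.01,0,0,0],[0,0.0005,-0.02,0,0,0],[0,0.0005,-0.04,0,0,0],[0,0.0005,-0.07,0,0,0],[0,0.0005,-0.1,0,0,0],[0,0.0005,-0.12,0,0,0],[0,0.0005,-0.12,0,0,0],[0,0.0005,-0.12,0,0,0],[0,0.0005,-0.12,0,0,0]]')|egrep "pos|force"; python3 - <<'E'
from h import *
from plant import r
c=r.capture("scene")
H=cv2.cvtColor(c["frame"],cv2.COLOR_RGB2HSV); h=H[264:292,280:306]; m=(h[...,1]<45)&(h[...,2]>140); v,u=np.nonzero(m); print("nose px",m.sum(),u.min()+280,u.max()+280,v.min()+264,v.max()+264)
h=H[220:290,315:350]; m=((h[...,0]<8)|(h[...,0]>172))&(h[...,1]>150)&(h[...,2]>80); v,u=np.nonzero(m); print("red",m.sum(),u.min()+315,u.max()+315,v.min()+220,v.max()+220)
for n in ("scene","top"):
    a=np.load(n+"0.npz")["frame"].astype(int); b=r.capture(n)["frame"].astype(int); d=(abs(a-b).sum(2)>120).astype(np.uint8)
    k,l,s,_=cv2.connectedComponentsWithStats(cv2.morphologyEx(d,cv2.MORPH_OPEN,np.ones((3,3)))); print(n,s[1:][s[1:,4]>40].tolist())
E
```

```text
tcp_pos: [0.5428, 0.0359, 0.1806]
contact_force: [0.6, 0.1, 0.3]
gripper_force: 0.0
nose px 63 288 298 272 280
red 102 330 342 243 263
scene [[225, 0, 8, 19, 110], [262, 0, 19, 11, 105], [368, 0, 22, 17, 224], [390, 0, 58, 49, 1298], [441, 0, 88, 42, 2243], [560, 0, 16, 9, 100], [306, 2, 5, 29, 121], [431, 9, 7, 19, 102], [558, 9, 13, 9, 66], [549, 27, 21, 54, 299], [351, 28, 63, 27, 498], [523, 30, 12, 9, 73], [306, 33, 43, 23, 429], [420, 42, 36, 29, 746], [530, 50, 9, 25, 143], [316, 59, 27, 7, 103], [309, 65, 58, 54, 2343], [470, 76, 15, 14, 153], [535, 78, 14, 24, 144], [469, 126, 56, 15, 316], [299, 128, 67, 50, 1646], [369, 157, 23, 15, 173], [297, 165, 10, 17, 88], [439, 164, 39, 19, 245], [355, 169, 14, 13, 137], [283, 173, 14, 11, 90], [262, 182, 20, 14, 120], [326, 183, 18, 9, 70], [345, 182, 8, 22, 129], [283, 186, 29, 24, 275], [316, 190, 10, 23, 138], [419, 246, 111, 65, 3382], [320, 254, 12, 9, 74], [331, 254, 8, 15, 88], [289, 272, 10, 8, 53], [318, 280, 18, 16, 123], [472, 301, 22, 18, 205], [540, 305, 19, 18, 178], [491, 313, 52, 35, 847], [364, 320, 62, 82, 1694], [563, 321, 15, 14, 128], [461, 328, 26, 16, 200], [440, 345, 18, 10, 112], [605, 379, 35, 23, 244]]
top [[106, 208, 124, 32, 1216], [330, 209, 15, 34, 118], [76, 213, 15, 4, 50], [160, 213, 18, 6, 67], [240, 226, 43, 21, 528], [304, 231, 10, 10, 80], [249, 246, 14, 10, 98], [202, 248, 38, 66, 623], [333, 253, 10, 8, 53], [431, 279, 8, 41, 244], [192, 296, 209, 184, 10900], [137, 315, 17, 21, 175], [182, 315, 9, 31, 227], [157, 317, 24, 35, 447], [428, 322, 13, 7, 76], [540, 363, 100, 117, 5040], [519, 439, 13, 10, 91], [0, 449, 79, 31, 2142], [421, 449, 43, 31, 691], [285, 450, 18, 16, 144]]
```

```bash
python3 -c "
from plant import r
print(r.close_job(), r.get_state()['time_s'])"
```

```text
the job is handed in; nothing more can be done
the job is handed in; nothing more can be done
```

I've handed the job in: the bar is in against the buffer, and the pin is locked through the holes. It stopped at its end play under a pull of about 8–9 N, and the gripper is clear; the interface gave no verdict.

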